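# Complete the lantern row and show the red one to the inspection camera

## Robot

A 7-joint arm with a two-finger parallel gripper is mounted at the origin on the work surface. World frame = base frame: x ahead of the robot, y to its left, z up, the work surface at z = 0. Lengths are in m, angles in rad, forces in N, time in s.
With the tool pointing down it reaches from about 0.4 to 0.85 m from the base axis. Payload 4.5 kg.
Tool frame: the origin (TCP) lies midway between the tips of the shut fingers; the grasp point (between the pads) lies 19 mm behind it (r.hold_point_z is the distance from the TCP to the grasp point, in m); z points along the fingers, y is the direction in which the jaws open and shut (so a half turn about z gives the same grasp; the last joint's range is limited). The gripper opens to 88 mm and grips with 3 to 60 N. Pads are 18 mm wide; open, the fingers measure 123 mm over their backs; the gripper's body (75 mm by 187 mm) begins 45 mm behind the grasp point.
Start: joints at [-1.159, 0.689, -0.195, 1.565, 0.157, 0.902, -0.215], TCP at [0.231, 0.581, 0.239] pointing down, gripper open.
Joint ranges: [-3.01, 3.01], [-0.46, 2.08], [-1.47, 1.51], [0.13, 2.56], [-1, 4.14], [0.04, 2.09], [-2.66, 2.66]. Speed limits (rad/s): [2.57, 2.57, 3.14, 3.14, 3.14, 3.14, 3.14].

## Interface

Orientations are given as a unit quaternion [x, y, z, w].
In Python, from plant import r gives the robot as it stands. The module is installed in compiled form; this text tells all that it offers.
- The arm moves only by the tool move_arm, never from a script. Its arguments are lists of equal length, an entry for each row: "turn": the turn, a rotation vector about the tool's x, y, z in units of 2 pi rad (1.0 is 2 pi rad), a list of three; "dp": the shift along the tool's x, y, z in units of 2.5 cm (1.0 is 2.5 cm), a list of three; "jaw": the closure, from -1 (fully open) to 1 (shut), so that 0 is half open. In form: {"turn": [[wx, wy, wz], ...], "dp": [[x, y, z], ...], "jaw": [jaw, ...]}. A call has 1 to 10 rows; each row shifts and turns the commanded pose from where the row before left it, along the tool's axes as they then stand; what a row does not reach is not made up. A row lasts 1/12 s, in which the tool goes at most 41.7 mm and 7.16 degrees, less where a joint would pass 70% of its speed; a pose out of reach is approached as far as the arm can. A call with a number of a shift or a turn outside -1 to 1 is refused whole. A call with a gripper value outside its range is refused whole. The fingers move at their own pace and stop on an object; "newtons" is the grip in N (left out, the last holds). Time passes only in rows, so rows that do not move let the fingers close. It gives the time, the measured TCP pose, the force and the opening at its end, in the units of the state.
- r.get_state(): the state, without advancing time (a new reading comes with each control period).
- r.snapshot(name): name is "side" or "top" or "wrist"; returns a dict with "frame" (480x640x3 uint8, blue, green, red), "mtx" (3x3 intrinsics, pixels), "origin" and "orientation" of the camera in the world; the wrist camera has in their place "tool_from_camera" (4x4, takes a point from camera to tool coordinates, whose origin is the TCP and whose axes are the flange's). Camera axes: x right, y up, looking along -z (the intrinsics and any distortion apply to the point x, -y, -z); pixel columns grow to the right and rows downward; lengths in m; the calibration is good to about 2 mm. The wrist camera is an equidistant fisheye: a pixel r from the principal point sees the ray r / f radians off the axis. A picture is of the moment at which its call begins: read the wrist's pose just before it. There is no depth.
- r.finish_job(): hands the job in, once; it reports no verdict.
The state is a dict: "clock": time; "q": joint angles; "qd": joint speeds; "joint_torque": joint torques, N m; "tool_pos": TCP position; "eef_rot": TCP orientation; "contact_force": force on the tool from outside, world axes, zero at the start; "moment": the same for the moment, N m; "opening": opening from 0.0 (shut) to 1.0 (fully open).
Only numpy, scipy, OpenCV 4.12 (cv2) and the standard library are available. Lean on these libraries where they do the work, as an engineer would, in place of code of your own. Each camera call takes 0.05 s, during which the arm holds its last target.

## Task

Finish the row of dive lanterns on the cedar tray: take the yellow lantern that stands on the deck and set it down (do not drop it) in the place with the blue pad, its lens facing the same way as its neighbours' lenses. Then take the red lantern out of the row and present it to the inspection camera: upright way up, its lens squarely facing the camera's lens, centred on it, with 14 cm between the two lenses (the camera looks slightly downwards, so lean the lantern to match). Finish while still holding it there in the air, steady; leave the other yellow lantern in its place, do not touch the camera, and do not disturb the mask case, tumbler or carabiner.

Things in the scene. Friction and masses are not known exactly. Their poses are not given: they have to be found in the camera images.
- tray: Fixed cedar tray on the deck, 110 (x) x 331 (y) mm; origin: centre of its underside. Row of three pockets at y = -105, 0, +105 mm, each 80 (x) x 54 (y) mm, floor 10 mm and rail tops 22 mm above the deck. Its +x points away from the robot (yaw within 0.25 rad); lanterns in it stand with their lenses towards +x.
- pad: Blue pad, 76 x 50 x 2 mm, fixed on the floor of the one empty pocket (any of the three); its top is 12 mm above the deck. Origin: centre of its underside, x axis parallel to the tray's.
- spare_lantern: Yellow lantern, about 0.25 kg, standing on the deck right of the tray, yaw within 0.7 rad. Origin: centre of its underside; z up, +x to the lens. All lanterns: block 70 (x) x 44 (y) x 90 (z) mm, cap and black button up to 104 mm; lens bezel, 40 mm diameter, 5 mm out of the +x face, centred 45 mm up. Grip the flat y sides (44 mm apart), best 70 mm above the underside.
- spare_lantern_lens (a point): Centre of the spare lantern's lens front: 40 mm along +x and 45 mm up from its origin; axes as the lantern's.
- row_lantern: The other yellow lantern, standing in a pocket of the tray; same shape. It stays there.
- row_lantern_lens (a point): Centre of its lens front; axes as the lantern's.
- red_lantern: All-red lantern standing in a pocket of the tray; same shape, axes and origin as the spare lantern.
- red_lantern_lens (a point): Centre of the red lantern's lens front: 40 mm along +x and 45 mm up from its origin; axes as the lantern's.
- camera: Fixed stand of the grey inspection camera beyond the tray: round foot of 100 mm diameter, post 22 mm thick. Origin: centre of its underside. It faces the robot side with its -x axis; yaw within 0.35 rad.
- camera_lens (a point): Front centre of the camera's black lens barrel (40 mm diameter; camera body 60 x 64 x 50 mm), about 0.27 to 0.34 m above the deck. The camera looks along this frame's -x axis, pitched 0.15 to 0.5 rad below level; y is level, z is the camera's up. Height, yaw and pitch vary between runs, fixed during a run.
- camera_focus (a point): Invisible point 140 mm in front of the camera lens on its optical axis, axes as camera_lens. The red lantern's lens centre belongs here, with the lantern's x, y, z axes along this frame's x, y, z.
- mask_case: White mask case, 100 x 170 x 75 mm, on the deck. Origin: centre of its underside. Bystander.
- tumbler: Smoky glass tumbler, 76 mm across the mouth, 95 mm tall. Origin: centre of its underside. Bystander.
- carabiner: Stainless carabiner lying flat, about 100 x 70 x 12 mm. Origin: its middle on the deck. Bystander.
Things that resemble listed ones, but are neither listed nor needed, are in the scene too. What is shaped like the spare_lantern but green or pink is not meant.

How it is judged:
On the way, in this order (a step that is already met when the one before it is completed fails the run):
1. the spare yellow lantern, still held, is set down on the blue pad (horizontal distance between spare_lantern and pad below 0.015 m and z of spare_lantern in the frame of pad below 0.008 m and angle between spare_lantern's own z axis and vertical below 0.1 rad and angle between the x axis of spare_lantern and the x axis of tray, either way round below 0.25 rad and x of spare_lantern_lens in the frame of tray above 0.02 m and contact force between the fingers and spare_lantern above 0.5 N), for 0.02 s.
2. it is let go and stands there (horizontal distance between spare_lantern and pad below 0.013 m and z of spare_lantern in the frame of pad below 0.008 m and angle between spare_lantern's own z axis and vertical below 0.1 rad and angle between the x axis of spare_lantern and the x axis of tray, either way round below 0.25 rad and x of spare_lantern_lens in the frame of tray above 0.02 m and contact force between the fingers and spare_lantern below 0.1 N and linear speed of spare_lantern below 0.03 m/s), for 0.2 s.
3. the red lantern is lifted clear of the tray by the gripper (z of red_lantern in the frame of tray above 0.06 m and contact force between the fingers and red_lantern above 0.5 N), for 0.2 s.
At the end, for the whole second after the job is handed in: Red lantern gripped in the air, still, touching nothing else; its lens within 25 mm of the point 140 mm before the camera lens, facing it, square and upright within 0.2 rad; spare stands released within 13 mm of the pad centre, lens as its neighbours; row lantern moved under 20 mm (distance between red_lantern_lens and camera_focus below 0.025 m and angle between the x axis of red_lantern and the x axis of camera_focus, either way round below 0.2 rad and angle between the y axis of red_lantern and the y axis of camera_focus, either way round below 0.2 rad and x of red_lantern in the frame of camera_focus below -0.005 m and z of red_lantern in the frame of camera_focus below -0.01 m and height (world z) of red_lantern above 0.09 m and contact force between the fingers and red_lantern above 1 N and linear speed of red_lantern below 0.03 m/s and angular speed of red_lantern below 0.2 rad/s and contact force between red_lantern and tray below 0.1 N and contact force between each of red_lantern, the fingers and spare_lantern below 0.1 N and contact force between red_lantern and row_lantern below 0.1 N and contact force between red_lantern and camera below 0.1 N and contact force between red_lantern and mask_case below 0.1 N and contact force between red_lantern and tumbler below 0.1 N and contact force between red_lantern and carabiner below 0.1 N and horizontal distance between spare_lantern and pad below 0.013 m and z of spare_lantern in the frame of pad below 0.008 m and angle between each of spare_lantern, row_lantern's own z axis and vertical below 0.1 rad and angle between the x axis of spare_lantern and the x axis of tray, either way round below 0.25 rad and x of spare_lantern_lens in the frame of tray above 0.02 m and distance of row_lantern from where it was at the start of the episode below 0.02 m); the arm keeps its last pose, push and grip.
It fails at once if the camera is touched (contact force between camera and the arm above 0.5 N or contact force between camera and the fingers above 0.5 N or contact force between camera and red_lantern above 0.5 N or contact force between camera and spare_lantern above 0.5 N).
It fails at once if the mask case, tumbler or carabiner is moved by more than 20 mm (distance of any of mask_case, tumbler, carabiner from where it was at the start of the episode above 0.02 m).
It fails at once if the other yellow lantern is tipped or taken out of its place (angle between row_lantern's own z axis and vertical above 0.4 rad or distance of row_lantern from where it was at the start of the episode above 0.04 m).
It also fails if it takes over 50 s, if anything falls off the work surface, if the arm or the gripper's body presses on something with over 40 N, if the wrist force passes 120 N, or if a joint passes its speed limit or range.

## Working session

There is one attempt and no reset: what is moved stays moved. The work goes in short steps, Python scripts to look and compute and a tool call to move; the robot and the scene stay as the last step left them, time stands still between calls to the robot, and variables do not carry over. Pictures are saved under pics/ and viewed, and the job is handed in when it is done.

Besides the shell and the picture viewer there is one more tool, called after "Request:" as a command line: name --argument value ..., lists and objects as JSON in quotes. move_arm: Moves the arm, as the interface text tells. Shifts and turns lie within -1 to 1; 1 stands for 2.5 cm of shift or 2 pi rad of turn. Its arguments: {"type":"object","properties":{"turn":{"type":"array","items":{"type":"array","items":{"type":"number","minimum":-1,"maximum":1}}},"dp":{"type":"array","items":{"type":"array","items":{"type":"number","minimum":-1,"maximum":1}}},"jaw":{"type":"array","items":{"type":"number"}},"newtons":{"type":"number"}},"required":["turn","dp","jaw"]}

```bash
mkdir -p pics
python3 - <<'E'
from plant import r
import cv2,numpy as np
np.set_printoptions(precision=4,suppress=True)
s=r.get_state(); print(s['clock'],s['tool_pos'],s['eef_rot'],s['opening'],s['contact_force'], r.hold_point_z)
for n in('side','top','wrist'):
    d=r.snapshot(n); cv2.imwrite(f'pics/{n}0.png',d['frame']); print(n,{k:v for k,v in d.items() if k!='frame'})
E
```

```text
0.0 [0.2303 0.5803 0.2379] [ 0.1877  0.9822 -0.0009 -0.0001] 0.9978268809718082 [ 0.1619  0.6142 -0.727 ] 0.0187
side {'mtx': array([[568.2378,   0.    , 321.6853],
       [  0.    , 568.2378, 251.3472],
       [  0.    ,   0.    ,   1.    ]]), 'origin': array([ 0.0215, -0.7903,  0.8738]), 'orientation': array([ 0.4282, -0.1514, -0.3201,  0.8314])}
top {'mtx': array([[491.6761,   0.    , 313.0681],
       [  0.    , 491.6761, 239.9283],
       [  0.    ,   0.    ,   1.    ]]), 'origin': array([ 0.5391, -0.0718,  1.2075]), 'orientation': array([-0.0256,  0.0392,  0.7149, -0.6976])}
wrist {'mtx': array([[371.6483,   0.    , 317.1446],
       [  0.    , 371.6483, 242.5929],
       [  0.    ,   0.    ,   1.    ]]), 'tool_from_camera': array([[-0.0002,  0.9535,  0.3015,  0.0772],
       [ 1.    ,  0.0003, -0.    , -0.001 ],
       [-0.0001,  0.3015, -0.9535, -0.1459],
       [ 0.    ,  0.    ,  0.    ,  1.    ]])}
```

View pics/side0.png

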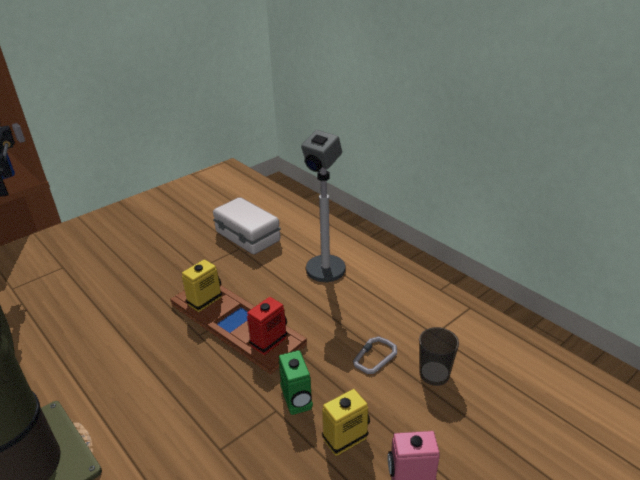

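View pics/top0.png

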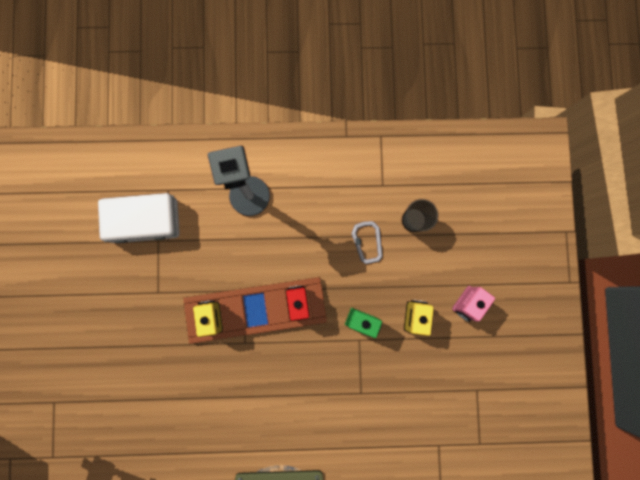

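View pics/wrist0.png

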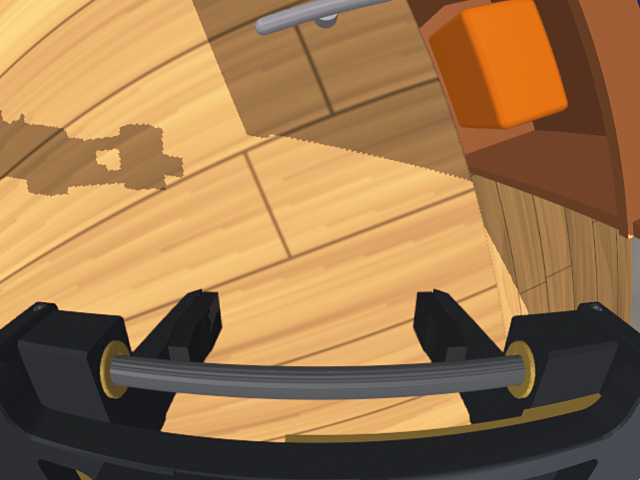

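```bash
cat > h.py <<'E'
from plant import r
import cv2,numpy as np
from scipy.spatial.transform import Rotation as R
np.set_printoptions(precision=4,suppress=True)
def ray(d,u,v):
    K=d['mtx']; p=np.array([(u-K[0,2])/K[0,0],-(v-K[1,2])/K[1,1],-1.])
    w=R.from_quat(d['orientation']).apply(p); return np.array(d['origin']),w/np.linalg.norm(w)
def plane(d,u,v,z):
    o,w=ray(d,u,v); return o+w*(z-o[2])/w[2]
def proj(d,P):
    p=R.from_quat(d['orientation']).inv().apply(np.atleast_2d(P)-d['origin']); K=d['mtx']
    return np.c_[K[0,2]-K[0,0]*p[:,0]/p[:,2],K[1,2]+K[1,1]*p[:,1]/p[:,2]]
def tri(*a):
    A=np.zeros((3,3));b=np.zeros(3)
    for d,u,v in a:
        o,w=ray(d,u,v);M=np.eye(3)-np.outer(w,w);A+=M;b+=M@o
    X=np.linalg.solve(A,b); return X,[proj(d,X)[0]-[u,v] for d,u,v in a]
def snap(n,name):
    d=r.snapshot(n); cv2.imwrite('pics/'+name+'.png',d['frame']); return d
E
python3 - <<'E'
import cv2,numpy as np
s=cv2.imread('pics/side0.png');t=cv2.imread('pics/top0.png')
def c(i,x,y,w,h,k,n): cv2.imwrite('pics/'+n+'.png',cv2.resize(i[y:y+h,x:x+w],None,fx=k,fy=k,interpolation=cv2.INTER_CUBIC))
c(s,160,250,290,225,2.7,'c_side'); c(t,170,260,340,100,2.3,'c_top'); c(s,280,120,80,60,8,'c_cam')
c(t,190,130,100,100,6,'c_camt')
E
```

```text
(no output)
```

View pics/c_side.png

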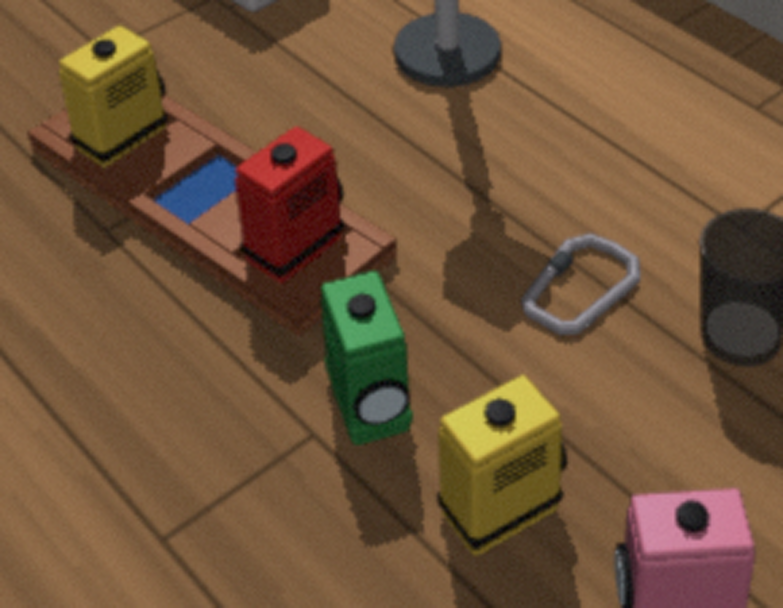

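View pics/c_top.png

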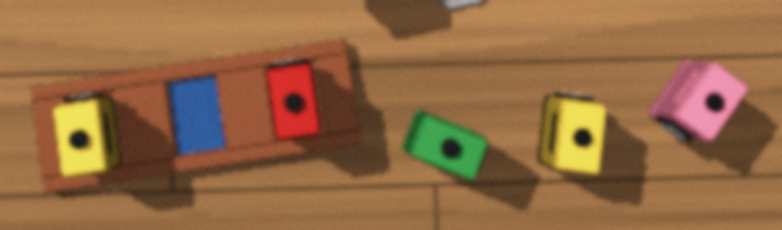

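View pics/c_cam.png

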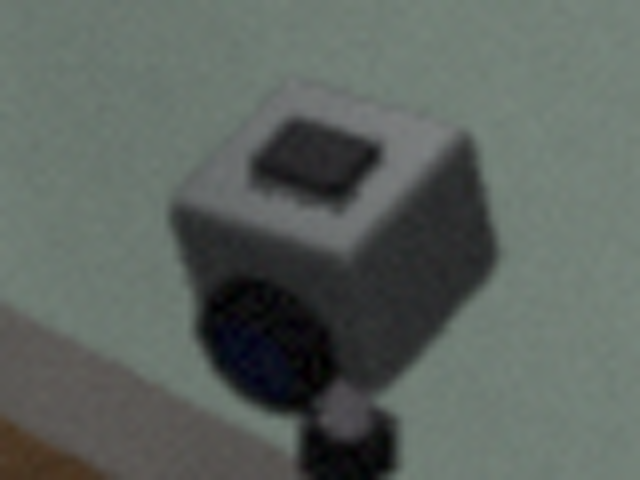

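View pics/c_camt.png

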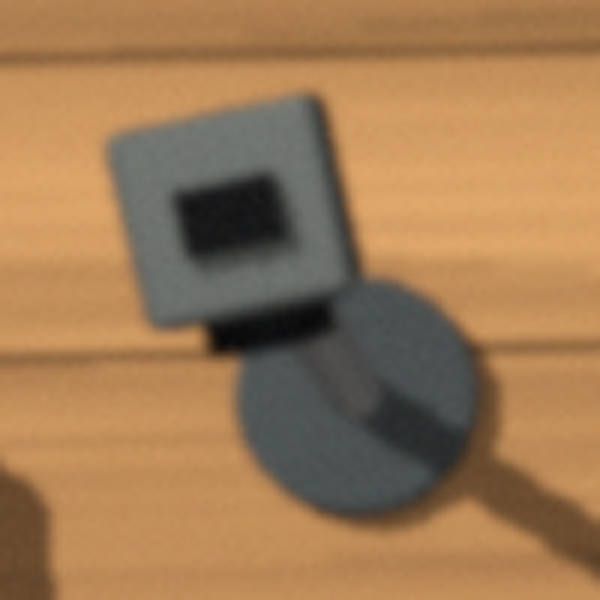

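```bash
cat > m1.py <<'E'
from h import *
T={'mtx':np.array([[491.6761,0,313.0681],[0,491.6761,239.9283],[0,0,1]])}
S=r.snapshot('side');T=r.snapshot('top')
hs=cv2.cvtColor(T['frame'],cv2.COLOR_BGR2HSV)
hs2=cv2.cvtColor(S['frame'],cv2.COLOR_BGR2HSV)
rng={'yel':((22,150,150),(32,255,255)),'red':((0,220,120),(5,255,255)),'blue':((100,120,60),(125,255,255))}
for k,(a,b) in rng.items():
    m=cv2.inRange(hs,a,b)
    if k=='red': m|=cv2.inRange(hs,(175,200,120),(180,255,255))
    m=cv2.morphologyEx(m,cv2.MORPH_CLOSE,np.ones((9,9)))
    cs,_=cv2.findContours(m,0,2)
    for c in cs:
        if 300<cv2.contourArea(c)<3000:
            rc=cv2.minAreaRect(c)
            z=0.012 if k=='blue' else 0.092
            box=np.array([plane(T,*p,z) for p in cv2.boxPoints(rc)])
            print(k,cv2.contourArea(c),rc,'centre',box.mean(0)); print(box[:,:2].round(4).tolist(),np.linalg.norm(box[1]-box[0]),np.linalg.norm(box[2]-box[1]), np.arctan2(*(box[1]-box[0])[1::-1]),np.arctan2(*(box[2]-box[1])[1::-1]))
# camera corners
sc=np.array([(172,205),(350,255),(470,135),(298,80)])/8-.5+[280.5,120.5]
tc=np.array([(155,325),(355,275),(318,95),(108,140)])/6+[190,130]
P=[]
for a,b in zip(sc,tc):
    X,e=tri((S,*a),(T,*b)); P.append(X); print(X,e)
P=np.array(P); print('x dir',P[3]-P[0],P[2]-P[1],'y dir',P[0]-P[1],P[3]-P[2])
print([np.linalg.norm(v) for v in (P[3]-P[0],P[2]-P[1],P[0]-P[1],P[3]-P[2])])
x=(P[3]-P[0]+P[2]-P[1]); x/=np.linalg.norm(x); print('yaw',np.arctan2(x[1],x[0]),'pitch',np.arcsin(x[2]),'centre',P.mean(0))
E
python3 m1.py
```

```text
yel 598.5 ((420.12799072265625, 318.6620788574219), (23.54351234436035, 31.079771041870117), 6.709836483001709) centre [ 0.4577 -0.3314  0.092 ]
[[0.4272, -0.2995], [0.4958, -0.3107], [0.4882, -0.3635], [0.4196, -0.352]] 0.06950304509473715 0.05332259133241761 -0.16163229884626482 -1.7127648388210948
yel 550.0 ((204.1812286376953, 319.389404296875), (31.256969451904297, 19.48710060119629), 82.56858825683594) centre [0.4689 0.1534 0.092 ]
[[0.5011, 0.1794], [0.5056, 0.1362], [0.4367, 0.1276], [0.4323, 0.1706]] 0.04341217119130126 0.06942237928985293 -1.4671986875335246 -3.018208953685826
blue 537.0 ((254.92999267578125, 309.510009765625), (30.40559196472168, 19.233304977416992), 81.8698959350586) centre [0.4842 0.0479 0.012 ]
[[0.5175, 0.0755], [0.5229, 0.0296], [0.4508, 0.0204], [0.4456, 0.0661]] 0.04622010234400931 0.07268418271323532 -1.4548452621116743 -3.015171098460163
[0.7206 0.0817 0.3439] [array([ 0.7483, -0.0849]), array([-0.5302,  0.7359])]
[0.7332 0.0228 0.3459] [array([ 1.2048, -0.1833]), array([-0.841 ,  1.1561])]
[0.7836 0.0312 0.3608] [array([ 1.1417, -0.2083]), array([-0.8298,  1.1338])]
[0.7731 0.0915 0.3601] [array([ 0.2719, -0.0385]), array([-0.2013,  0.2762])]
x dir [0.0525 0.0098 0.0162] [0.0504 0.0084 0.0149] y dir [-0.0126  0.0589 -0.002 ] [-0.0105  0.0603 -0.0007]
[np.float64(0.05584834192738252), np.float64(0.053263661751062626), np.float64(0.060276823909479846), np.float64(0.061212480697208214)]
yaw 0.17555400342662567 pitch 0.288955732012996 centre [0.7526 0.0568 0.3527]
```

```bash
cat > go.py <<'E'
from h import *
def pose():
    s=r.get_state(); return np.array(s['tool_pos']),R.from_quat(s['eef_rot'])
def down(yaw,pitch=0.):
    # lantern frame: yaw, pitched up by pitch; tool z=-z, tool y=+y, tool x=-x
    L=R.from_euler('ZY',[yaw,-pitch]); return L*R.from_euler('y',np.pi)
def plan(P,Rt,p=None,Q=None):
    if p is None: p,Q=pose()
    d=Q.inv().apply(np.array(P)-p)/0.025; w=(Q.inv()*Rt).as_rotvec()/(2*np.pi)
    print('pos',p,'to',np.array(P),'| shift units (current tool axes)',d,'| in target axes',Rt.inv().apply(np.array(P)-p)/0.025,'| turn units',w, 'rows>=',max(np.abs(d).max(),np.abs(w).max()/.0199))
E
python3 -c "
from go import *
print(down(0.).as_matrix())
A=np.array([.45,.25,.24]);plan(A,down(-.16)); plan([.457,-.336,.22],down(-.16),A,down(-.16))"
```

```text
[[-1.  0.  0.]
 [ 0.  1.  0.]
 [-0.  0. -1.]]
pos [0.2304 0.5807 0.2383] to [0.45 0.25 0.24] | shift units (current tool axes) [-13.042   -9.0565  -0.0593] | in target axes [-10.7777 -11.6599  -0.0666] | turn units [-0.0001 -0.     -0.0347] rows>= 13.04196487859743
pos [0.45 0.25 0.24] to [ 0.457 -0.336  0.22 ] | shift units (current tool axes) [ -4.0108 -23.096    0.8   ] | in target axes [ -4.0108 -23.096    0.8   ] | turn units [0. 0. 0.] rows>= 23.095998424472715
```

Request:
move_arm --turn '[[0,0,-0.0175],[0,0,-0.0172],[0,0,0],[0,0,0],[0,0,0],[0,0,0],[0,0,0],[0,0,0],[0,0,0],[0,0,0]]' --dp '[[0,0,0],[-1,-1,0],[-1,-1,0],[-1,-1,0],[-1,-1,0],[-1,-1,0],[-1,-1,0],[-1,-1,0],[-1,-1,0],[-1,-1,0]]' --jaw '[-0.6,-0.6,-0.6,-0.6,-0.6,-0.6,-0.6,-0.6,-0.6,-0.6]' --newtons 20

```text
clock: 1.08
tool_pos: [0.4145, 0.3194, 0.2388]
eef_rot: [0.08, 0.997, 0.0, 0.0]
contact_force: [-0.1, -0.0, -1.1]
opening: 0.798
```

Request:
move_arm --turn '[[0,0,0],[0,0,0],[0,0,0],[0,0,0],[0,0,0],[0,0,0],[0,0,0],[0,0,0],[0,0,0],[0,0,0]]' --dp '[[-0.9,-1,0],[-0.9,-1,0],[-0.4,-1,0],[-0.3,-1,0],[-0.2,-1,0],[-0.2,-1,0],[-0.2,-1,0],[-0.2,-1,0],[-0.2,-1,0],[-0.2,-1,0]]' --jaw '[-0.6,-0.6,-0.6,-0.6,-0.6,-0.6,-0.6,-0.6,-0.6,-0.6]'

```text
clock: 1.92
tool_pos: [0.4652, 0.0582, 0.2388]
eef_rot: [0.08, 0.997, 0.0, 0.0]
contact_force: [0.6, -0.3, 0.1]
opening: 0.802
```

```bash
python3 -c "
from go import *
plan([.44,-.336,.23],down(-.16));snap('wrist','w1')"
```

```text
pos [0.4652 0.0582 0.2388] to [ 0.44  -0.336  0.23 ] | shift units (current tool axes) [ -1.513  -15.7273   0.3501] | in target axes [ -1.5179 -15.7268   0.3512] | turn units [0. 0. 0.] rows>= 15.727270826199762
```

Request:
move_arm --turn '[[0,0,0],[0,0,0],[0,0,0],[0,0,0],[0,0,0],[0,0,0],[0,0,0],[0,0,0],[0,0,0],[0,0,0]]' --dp '[[-0.1,-1,0],[-0.1,-1,0],[-0.1,-1,0],[-0.1,-1,0],[-0.1,-1,0],[-0.1,-1,0],[-0.1,-1,0],[-0.1,-1,0],[-0.1,-1,0],[-0.1,-1,0]]' --jaw '[-0.6,-0.6,-0.6,-0.6,-0.6,-0.6,-0.6,-0.6,-0.6,-0.6]'

```text
clock: 2.8
tool_pos: [0.45, -0.1925, 0.2387]
eef_rot: [0.08, 0.997, 0.0, 0.0]
contact_force: [0.4, 0.7, -0.6]
opening: 0.801
```

Request:
move_arm --turn '[[0,0,0],[0,0,0],[0,0,0],[0,0,0],[0,0,0],[0,0,0],[0,0,0],[0,0,0]]' --dp '[[-0.1,-1,0],[-0.1,-1,0],[-0.1,-1,0],[-0.1,-1,0],[-0.1,-1,0],[0,-0.7,0.3],[0,0,0],[0,0,0]]' --jaw '[-0.6,-0.6,-0.6,-0.6,-0.6,-0.6,-0.6,-0.6]'

```text
clock: 3.47
tool_pos: [0.4392, -0.3343, 0.2306]
eef_rot: [0.081, 0.997, 0.0, -0.001]
contact_force: [-0.3, -0.1, 0.0]
opening: 0.801
```

```bash
python3 -c "
from go import *
plan([.457,-.336,.23],down(-.16));snap('wrist','w2')"
```

```text
pos [ 0.4392 -0.3343  0.2306] to [ 0.457 -0.336  0.23 ] | shift units (current tool axes) [-0.7145  0.0459  0.025 ] | in target axes [-0.7145  0.0446  0.0258] | turn units [ 0.0001 -0.0002 -0.0003] rows>= 0.7144845799234781
```

View pics/w2.png

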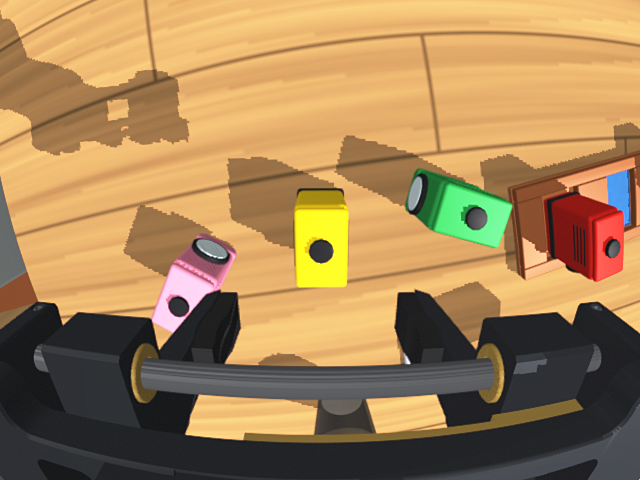

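View pics/w1.png

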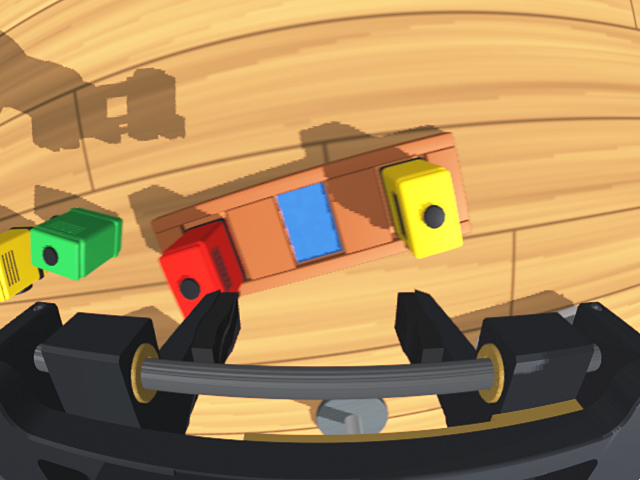

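```bash
cat >> h.py <<'E'
def wray(d,p,Q,u,v):
    K=d['mtx'];a=np.array([u-K[0,2],v-K[1,2]]);rr=np.linalg.norm(a);th=rr/K[0,0]
    c=np.array([np.sin(th)*a[0]/rr,-np.sin(th)*a[1]/rr,-np.cos(th)])
    M=np.array(d['tool_from_camera']); return p+Q.apply(M[:3,3]),Q.apply(M[:3,:3]@c)
def wplane(d,p,Q,u,v,z):
    o,w=wray(d,p,Q,u,v); return o+w*(z-o[2])/w[2]
E
python3 - <<'E'
from go import *
p,Q=pose(); d=r.snapshot('wrist'); f=d['frame']
hs=cv2.cvtColor(f,cv2.COLOR_BGR2HSV)
cv2.imwrite('pics/w2c.png',cv2.resize(f[170:310,270:380],None,fx=5,fy=5,interpolation=cv2.INTER_CUBIC))
cs,_=cv2.findContours(cv2.inRange(hs,(0,0,0),(179,255,60)),0,2)
for c in cs:
    m=cv2.moments(c)
    if 200<m['m00']<1500:
        u,v=m['m10']/m['m00'],m['m01']/m['m00']; print('dark',u,v,m['m00'],wplane(d,p,Q,u,v,.104))
m=cv2.inRange(hs,(22,150,100),(34,255,255)); cs,_=cv2.findContours(m,0,2)
c=max(cs,key=cv2.contourArea); print(c[:,0].min(0),c[:,0].max(0),cv2.minAreaRect(c))
E
```

```text
dark 571.5074547390841 471.9392971246006 626.0 [ 0.8737 -0.0098  0.104 ]
dark 347.2333856619571 419.48037676609107 637.0 [ 0.6364 -0.3352  0.104 ]
dark 176.43846153846152 304.87307692307695 260.0 [ 0.4849 -0.4646  0.104 ]
dark 316.6445221445221 249.43822843822844 286.0 [ 0.4539 -0.3367  0.104 ]
dark 551.6239700374532 220.6943820224719 222.5 [ 0.4614 -0.1296  0.104 ]
[292 190] [346 285] ((319.0, 237.5), (95.0, 54.0), 90.0)
```

View pics/w2c.png

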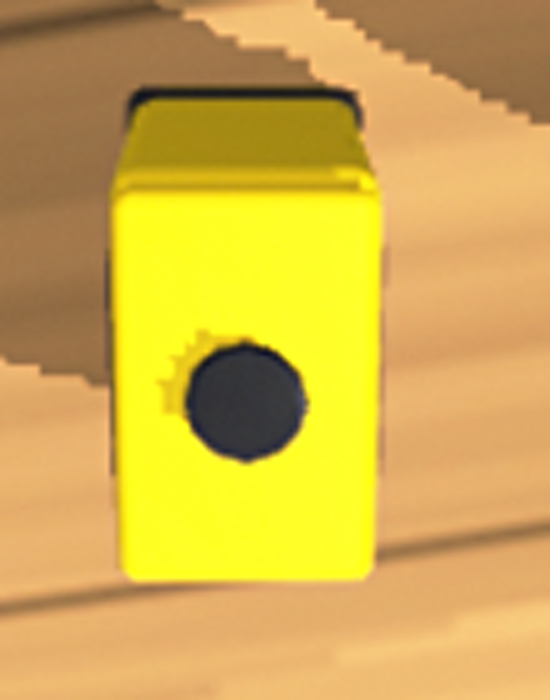

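Run:
```python
from go import *
p,Q=pose(); d=r.snapshot('wrist'); print(p,Q.as_quat())
P=np.array([wplane(d,p,Q,u/5+269.9,v/5+169.9,.097) for u,v in [(115,192),(381,190),(374,580),(122,580)]])
print(P,P.mean(0),np.linalg.norm(P[1]-P[0]),np.linalg.norm(P[2]-P[1]))
for a in(P[3]-P[0],P[2]-P[1]): print(np.arctan2(a[1],a[0]))
plan([.456,-.336,.06],down(-.16))
```

```text
[ 0.4403 -0.3324  0.2313] [0.0789 0.9969 0.0007 0.0001]
[[ 0.4209 -0.3493  0.097 ]
 [ 0.427  -0.3087  0.097 ]
 [ 0.4919 -0.3186  0.097 ]
 [ 0.4853 -0.3597  0.097 ]] [ 0.4563 -0.334   0.097 ] 0.041059981950414465 0.06564104874329728
-0.16072377022886006
-0.15170119670653262
pos [ 0.4405 -0.3322  0.2314] to [ 0.456 -0.336  0.06 ] | shift units (current tool axes) [-0.635  -0.0599  6.8577] | in target axes [-0.637  -0.0506  6.8576] | turn units [0.0002 0.     0.0004] rows>= 6.857742401881957
```

Request:
move_arm --turn '[[0,0,0],[0,0,0],[0,0,0],[0,0,0],[0,0,0],[0,0,0],[0,0,0],[0,0,0],[0,0,0],[0,0,0]]' --dp '[[-0.63,-0.06,0],[0,0,1],[0,0,1],[0,0,1],[0,0,1],[0,0,1],[0,0,1],[0,0,0.7],[0,0,0.4],[0,0,0]]' --jaw '[-0.6,-0.6,-0.6,-0.6,-0.6,-0.6,-0.6,-0.6,-0.6,-0.6]'

```text
clock: 4.45
tool_pos: [0.4548, -0.3361, 0.0522]
eef_rot: [0.079, 0.997, 0.001, -0.001]
contact_force: [-0.7, 1.1, 0.9]
opening: 0.804
```

```bash
python3 -c "
from go import *
plan([.456,-.335,.052],down(-.157));snap('wrist','w3')"
```

```text
pos [ 0.4548 -0.3361  0.0522] to [ 0.456 -0.335  0.052] | shift units (current tool axes) [-0.0406  0.0513  0.0077] | in target axes [-0.0406  0.0513  0.0077] | turn units [ 0.0003 -0.0004 -0.0001] rows>= 0.05128705070000729
```

View pics/w3.png

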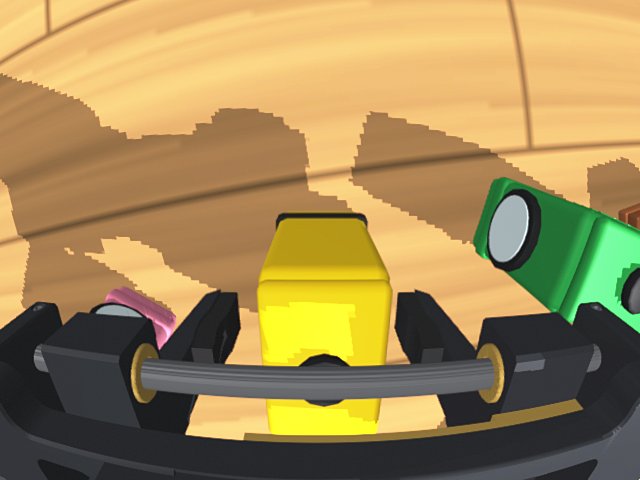

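Request:
move_arm --turn '[[0,0,0],[0,0,0],[0,0,0],[0,0,0],[0,0,0],[0,0,0]]' --dp '[[0,0.05,0],[0,0,0],[0,0,0],[0,0,0],[0,0,0],[0,0,0]]' --jaw '[1,1,1,1,1,1]' --newtons 25

```text
clock: 5.0
tool_pos: [0.456, -0.3366, 0.0546]
eef_rot: [0.08, 0.997, -0.0, 0.001]
contact_force: [-0.9, 1.7, 6.0]
opening: 0.503
```

```bash
python3 -c "
from go import *
print(r.get_state()['opening'])
plan([.456,-.335,.052],down(-.157));plan([.456,-.335,.20],down(-.157))
print(r.get_state()['joint_torque'])"
```

```text
0.5032116179541308
pos [ 0.456  -0.3366  0.0546] to [ 0.456 -0.335  0.052] | shift units (current tool axes) [0.0112 0.0614 0.1022] | in target axes [0.0109 0.0614 0.1022] | turn units [ 0.      0.0002 -0.0004] rows>= 0.10222704084015165
pos [ 0.456  -0.3366  0.0546] to [ 0.456 -0.335  0.2  ] | shift units (current tool axes) [ 0.0021  0.062  -5.8178] | in target axes [ 0.0109  0.0614 -5.8178] | turn units [ 0.      0.0002 -0.0004] rows>= 5.817765941393308
[  0.8773 -49.9332  -0.6979  -7.2845   0.2531  -0.056    0.0097]
```

Request:
move_arm --turn '[[0,0,0],[0,0,0],[0,0,0],[0,0,0],[0,0,0],[0,0,0],[0,0,0],[0,0,-0.015],[0,0,-0.015],[0,0,-0.015]]' --dp '[[0,0,-0.3],[0,0,-0.7],[0,0,-1],[0,0,-1],[0,0,-1],[0,0,-1],[0,0,-0.8],[0,0,0],[0,0,0],[0,0,0]]' --jaw '[1,1,1,1,1,1,1,1,1,1]'

```text
clock: 5.83
tool_pos: [0.4546, -0.3372, 0.1993]
eef_rot: [-0.063, 0.998, -0.0, -0.0]
contact_force: [0.2, -0.6, -2.1]
opening: 0.497
```

Run:
```python
from go import *
f=cv2.imread('pics/w1.png'); d=r.snapshot('wrist'); cv2.imwrite('pics/w4.png',d['frame'])
p=np.array([.4652,.0582,.2388]);Q=R.from_quat([.08,.997,0,0])
m=cv2.inRange(cv2.cvtColor(f,cv2.COLOR_BGR2HSV),(100,100,80),(125,255,255)); cs,_=cv2.findContours(m,0,2)
c=max(cs,key=cv2.contourArea)
X=np.array([wplane(d,p,Q,*q[0],.012) for q in c])[:,:2]
rc=cv2.minAreaRect((X*1e4).astype(np.float32)); print('pad wrist',rc)
d=r.snapshot('top'); f=d['frame']
m=cv2.inRange(cv2.cvtColor(f,cv2.COLOR_BGR2HSV),(100,100,60),(125,255,255)); cs,_=cv2.findContours(m,0,2)
c=max(cs,key=cv2.contourArea)
X=np.array([plane(d,*q[0],.012) for q in c])[:,:2]
print('pad top',cv2.minAreaRect((X*1e4).astype(np.float32)))
# tray corners from top crop (scale 2.3, off 170,260)
for u,v in [(345,40),(357,140),(45,192),(31,87)]: print(plane(d,u/2.3+169.8,v/2.3+259.8,.022))
plan([.484,.048,.2],down(.125))
```

```text
pad wrist ((4823.716796875, 459.6557922363281), (755.4002075195312, 486.88677978515625), 7.303402900695801)
pad top ((4842.11962890625, 476.7117614746094), (735.4559936523438, 477.4344482421875), 7.147457599639893)
[ 0.5575 -0.1099  0.022 ]
[ 0.4538 -0.1196  0.022 ]
[0.4094 0.2027 0.022 ]
[0.5171 0.2169 0.022 ]
pos [ 0.4545 -0.3371  0.1987] to [0.484 0.048 0.2  ] | shift units (current tool axes) [-3.0574 15.1454 -0.0477] | in target axes [-3.0931 15.1382 -0.0504] | turn units [ 0.0001 -0.0001 -0.0004] rows>= 15.145410436516457
```

View pics/w4.png

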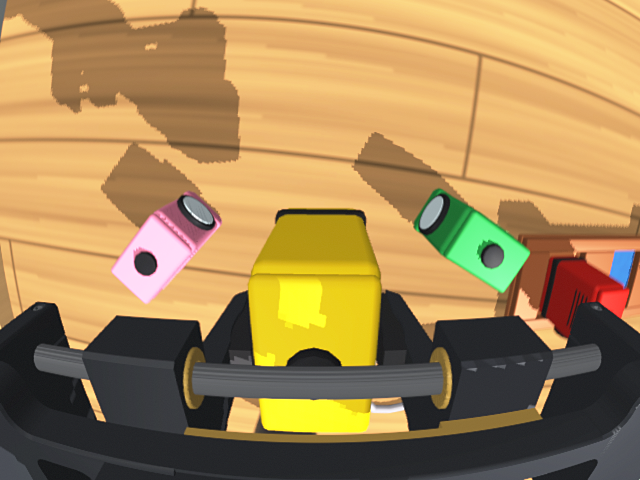

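Request:
move_arm --turn '[[0,0,0],[0,0,0],[0,0,0],[0,0,0],[0,0,0],[0,0,0],[0,0,0],[0,0,0],[0,0,0],[0,0,0]]' --dp '[[-0.2,0.5,0],[-0.2,1,0],[-0.2,1,0],[-0.2,1,0],[-0.2,1,0],[-0.2,1,0],[-0.2,1,0],[-0.2,1,0],[-0.2,1,0],[-0.2,1,0]]' --jaw '[1,1,1,1,1,1,1,1,1,1]'

```text
clock: 6.77
tool_pos: [0.4754, -0.0926, 0.1988]
eef_rot: [-0.061, 0.998, 0.0, -0.0]
contact_force: [1.2, -0.5, -2.2]
opening: 0.503
```

Request:
move_arm --turn '[[0,0,0],[0,0,0],[0,0,0],[0,0,0],[0,0,0],[0,0,0],[0,0,0],[0,0,0],[0,0,0]]' --dp '[[-0.2,1,0],[-0.2,1,0],[-0.2,1,0],[-0.2,1,0],[-0.2,0.9,0],[-0.06,0.5,0],[0,0.2,0],[0,0,0],[0,0,0]]' --jaw '[1,1,1,1,1,1,1,1,1]'

```text
clock: 7.52
tool_pos: [0.4844, 0.0467, 0.1987]
eef_rot: [-0.061, 0.998, -0.0, -0.0]
contact_force: [-0.1, -1.2, -1.6]
opening: 0.499
```

```bash
python3 -c "
from go import *
plan([.484,.0475,.068],down(.126));snap('wrist','w5');snap('side','s5')
plan([.484,.0475,.068],down(.126))"
```

```text
pos [0.4844 0.0467 0.1987] to [0.484  0.0475 0.068 ] | shift units (current tool axes) [0.0077 0.037  5.2263] | in target axes [0.0118 0.0327 5.2263] | turn units [-0.0001 -0.0001 -0.0006] rows>= 5.226261342064662
pos [0.4846 0.0458 0.1986] to [0.484  0.0475 0.068 ] | shift units (current tool axes) [0.0114 0.0772 5.2243] | in target axes [0.015  0.0718 5.2244] | turn units [-0.0002 -0.0001 -0.0009] rows>= 5.224321692963954
```

View pics/w5.png

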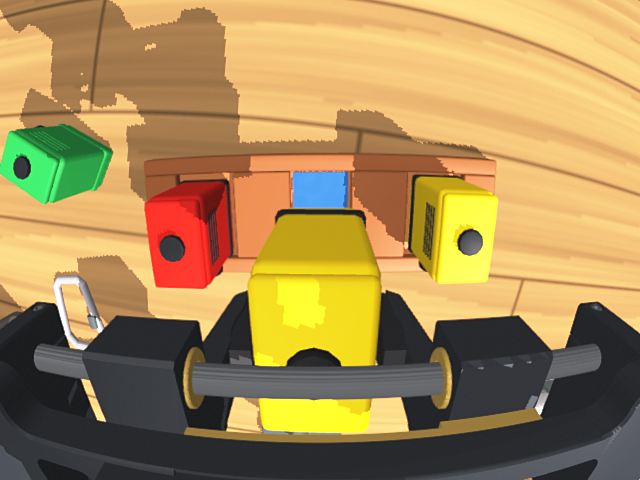

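View pics/s5.png

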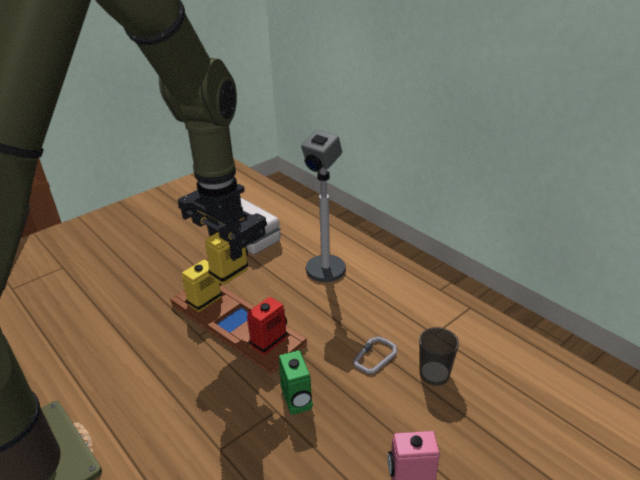

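Request:
move_arm --turn '[[0,0,-0.0004],[0,0,0],[0,0,0],[0,0,0],[0,0,0],[0,0,0],[0,0,0],[0,0,0],[0,0,0],[0,0,0]]' --dp '[[0,0.05,0.6],[0,0,0.8],[0,0,0.8],[0,0,0.8],[0,0,0.6],[0,0,0.5],[0,0,0.4],[0,0,0.3],[0,0,0.2],[0,0,0]]' --jaw '[1,1,1,1,1,1,1,1,1,1]'

```text
clock: 8.45
tool_pos: [0.4846, 0.0478, 0.073]
eef_rot: [-0.062, 0.998, -0.0, -0.001]
contact_force: [-0.8, 0.0, -1.7]
opening: 0.497
```

```bash
python3 -c "
from go import *
print(r.get_state()['contact_force'])
plan([.484,.0475,.066],down(.126));snap('wrist','w6');snap('side','s6')"
```

```text
[-0.7949  0.003  -1.6821]
pos [0.4846 0.0478 0.073 ] to [0.484  0.0475 0.066 ] | shift units (current tool axes) [ 0.0237 -0.0102  0.2811] | in target axes [ 0.024  -0.0102  0.2811] | turn units [-0.0001 -0.0002 -0.0003] rows>= 0.28113099129899133
```

View pics/w6.png

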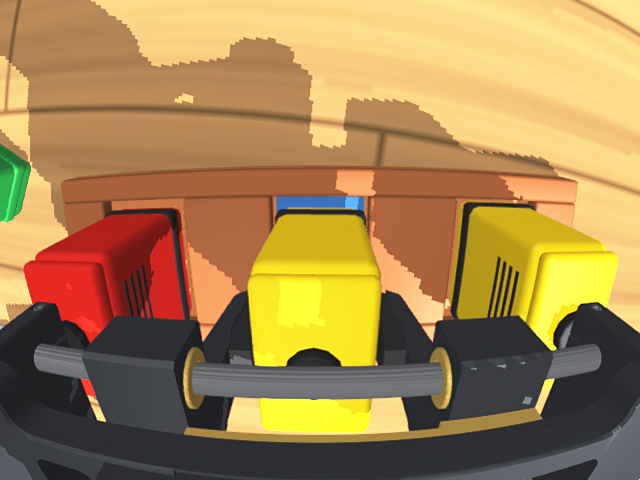

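View pics/s6.png

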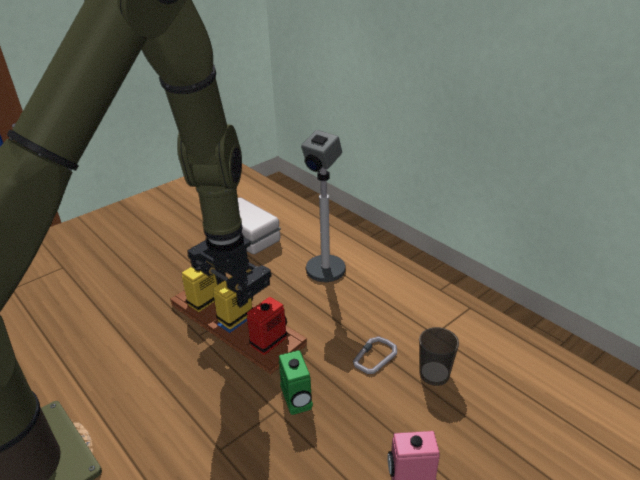

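Request:
move_arm --turn '[[0,0,0],[0,0,0],[0,0,0],[0,0,0],[0,0,0]]' --dp '[[0,0,0.1],[0,0,0.08],[0,0,0.06],[0,0,0.04],[0,0,0]]' --jaw '[1,1,1,1,1]'

```text
clock: 8.97
tool_pos: [0.4848, 0.0485, 0.0667]
eef_rot: [-0.063, 0.998, 0.0, 0.0]
contact_force: [-0.5, 0.1, -2.8]
opening: 0.497
```

Request:
move_arm --turn '[[0,0,0],[0,0,0],[0,0,0]]' --dp '[[0,0,0.04],[0,0,0.04],[0,0,0]]' --jaw '[1,1,1]'

```text
clock: 9.22
tool_pos: [0.4848, 0.0495, 0.0658]
eef_rot: [-0.063, 0.998, 0.0, 0.001]
contact_force: [-2.2, 2.8, 10.4]
opening: 0.498
```

Request:
move_arm --turn '[[0,0,0],[0,0,0],[0,0,0],[0,0,0],[0,0,0],[0,0,0]]' --dp '[[0,0,-0.03],[0,0,0],[0,0,0],[0,0,0],[0,0,0],[0,0,0]]' --jaw '[-0.45,-0.45,-0.45,-0.45,-0.45,-0.45]'

```text
clock: 9.72
tool_pos: [0.4848, 0.0484, 0.0653]
eef_rot: [-0.063, 0.998, 0.0, -0.0]
contact_force: [-1.0, 0.5, 0.0]
opening: 0.723
```

```bash
python3 -c "
from go import *
plan([.484,.0475,.22],down(.126));snap('wrist','w7')"
```

```text
pos [0.4848 0.0484 0.0653] to [0.484  0.0475 0.22  ] | shift units (current tool axes) [ 0.0365 -0.0322 -6.1862] | in target axes [ 0.036  -0.0323 -6.1862] | turn units [ 0.     -0.     -0.0001] rows>= 6.1862328733824485
```

View pics/w7.png

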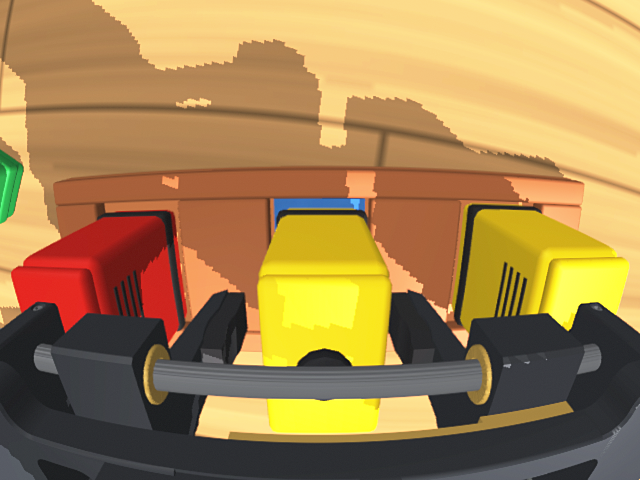

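Released and standing in the pocket: the lantern is at columns 258–390, with the pad visible at 275–366 and both fingers clear. Rising to look at the row from above.

Request:
move_arm --turn '[[0,0,0],[0,0,0],[0,0,0],[0,0,0],[0,0,0],[0,0,0],[0,0,0],[0,0,0],[0,0,0]]' --dp '[[0,0,-0.3],[0,0,-0.6],[0,0,-1],[0,0,-1],[0,0,-1],[0,0,-1],[0,0,-1],[0,0,-0.4],[0,0,0]]' --jaw '[-0.45,-0.45,-0.45,-0.45,-0.45,-0.45,-0.45,-0.45,-0.45]'

```text
clock: 10.52
tool_pos: [0.4861, 0.0487, 0.2258]
eef_rot: [-0.062, 0.998, 0.0, 0.003]
contact_force: [0.0, 0.5, -0.3]
opening: 0.723
```

Run:
```python
from go import *
p,Q=pose(); d=snap('wrist','w8'); f=d['frame']; print(p)
T=snap('top','t8')
hs=cv2.cvtColor(f,cv2.COLOR_BGR2HSV)
cs,_=cv2.findContours(cv2.inRange(hs,(0,0,0),(179,255,60)),0,2)
for c in cs:
    m=cv2.moments(c)
    if 150<m['m00']<1500:
        u,v=m['m10']/m['m00'],m['m01']/m['m00']; print('dark',u,v,m['m00'],wplane(d,p,Q,u,v,.115))
```

```text
[0.4861 0.0487 0.2258]
dark 571.7380174291939 471.98665577342047 612.0 [0.7907 0.4571 0.115 ]
dark 180.9578125 232.00729166666665 320.0 [ 0.4947 -0.0548  0.115 ]
dark 39.20590352771778 159.18286537077032 231.5 [ 0.4462 -0.1936  0.115 ]
```

View pics/w8.png

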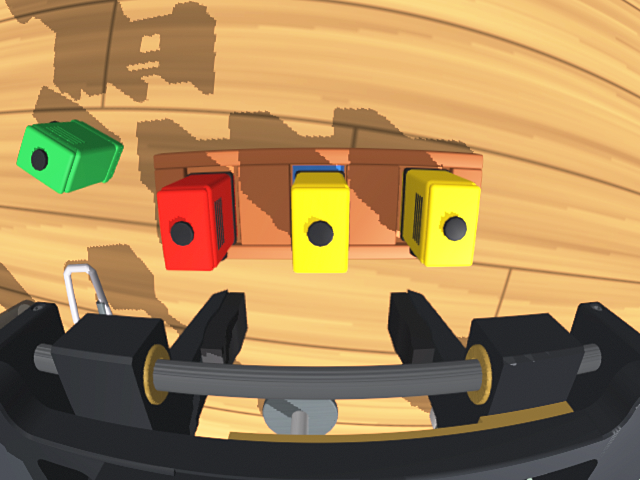

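View pics/t8.png

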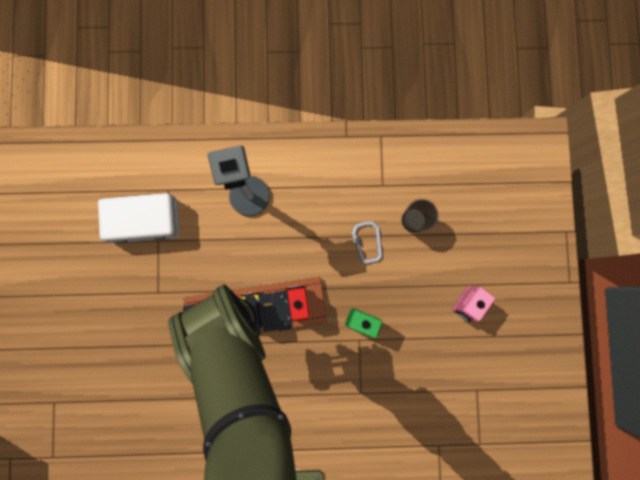

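Run:
```python
from go import *
p,Q=pose(); d=r.snapshot('wrist');print(p)
for u,v,z in((181,232,.115),(320,233,.116),(455,229,.115)): print(wplane(d,p,Q,u,v,z))
S=r.snapshot('side');T=r.snapshot('top')
yaw,pit=.1755,.289
L=R.from_euler('ZY',[yaw,-pit]); x,y,z=L.as_matrix().T
C=np.array([.7526,.0568,.3527])-.025*z
for k in(30,40,50,60,70): print(k,proj(S,C-x*k/1e3),proj(T,C-x*k/1e3))
print('front barrel side px',265/8+280,345/8+120)
plan([.42,.03,.40],down(.15,.87))
```

```text
[0.4846 0.0482 0.2232]
[ 0.4918 -0.0544  0.115 ]
[0.4797 0.0483 0.116 ]
[0.4641 0.1475 0.115 ]
30 [[315.1387 158.3809]] [[233.3519 181.4301]]
40 [[312.3516 161.2462]] [[234.5454 186.8124]]
50 [[309.5445 164.1319]] [[235.7335 192.1708]]
60 [[306.7173 167.0383]] [[236.9164 197.5054]]
70 [[303.8697 169.9656]] [[238.0941 202.8163]]
front barrel side px 313.125 163.125
pos [0.4839 0.0483 0.222 ] to [0.42 0.03 0.4 ] | shift units (current tool axes) [ 2.6461 -0.4059 -7.1152] | in target axes [-3.742  -0.3409 -6.6086] | turn units [-0.0017 -0.1388 -0.0036] rows>= 7.115192840695796
```

Request:
move_arm --turn '[[0,0,0],[0,0,0],[0,0,0],[0,-0.0195,0],[0,-0.0195,0],[0,-0.0195,0],[0,-0.0195,0],[0,-0.0195,0],[0,-0.0195,0],[0,-0.0195,0]]' --dp '[[0.5,0,-1],[0.5,0,-1],[0.5,0,-1],[0,0,-1],[0,0,-1],[-0.4,0,-0.7],[-0.4,0,-0.7],[-0.4,0,-0.7],[0,0,0],[0,0,0]]' --jaw '[-0.45,-0.45,-0.45,-0.45,-0.45,-0.45,-0.45,-0.45,-0.45,-0.45]'

```text
clock: 11.6
tool_pos: [0.4563, 0.0296, 0.4081]
eef_rot: [-0.05, 0.945, -0.002, 0.322]
contact_force: [-0.1, -0.6, -0.1]
opening: 0.726
```

Run:
```python
from go import *
p,Q=pose(); d=snap('wrist','w9'); print(p,Q.as_quat(),r.get_state()['q'])
```

```text
[0.4563 0.0296 0.4081] [-0.0503  0.9454 -0.0016  0.3219] [ 0.1263  0.0335 -0.3924  2.3253  0.8011  0.2015  0.6721]
```

View pics/w9.png

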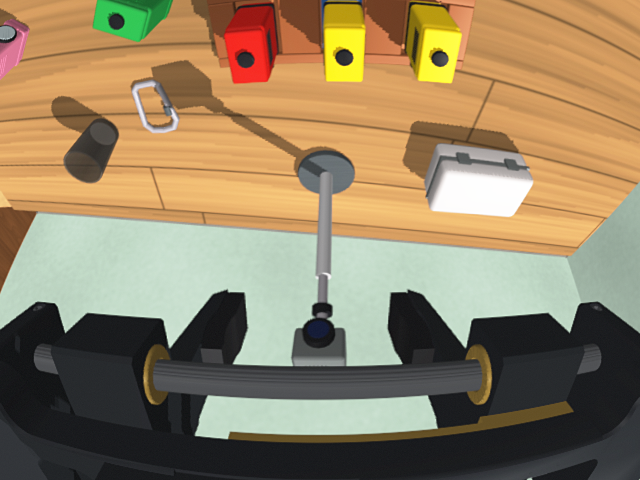

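Run:
```python
import cv2
f=cv2.imread('pics/w9.png')
cv2.imwrite('pics/w9c.png',cv2.resize(f[300:380,270:370],None,fx=7,fy=7,interpolation=cv2.INTER_CUBIC))
```

```text
(no output)
```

View pics/w9c.png

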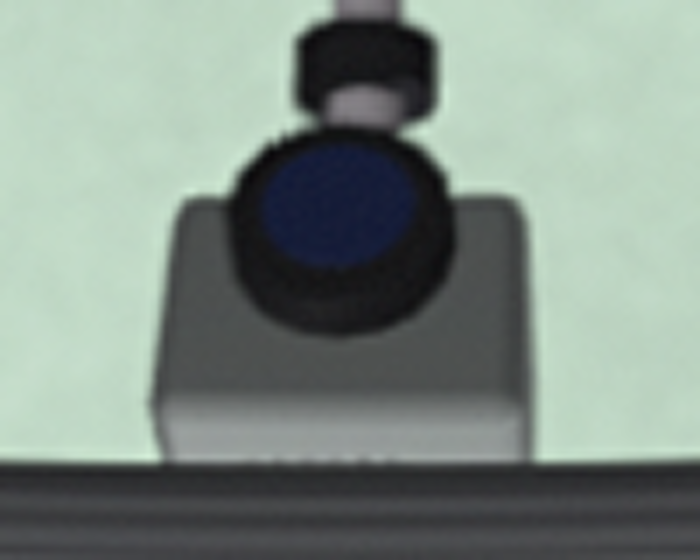

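Run:
```python
from go import *
p,Q=np.array([.4563,.0296,.4081]),R.from_quat([-.0503,.9454,-.0016,.3219])
W=r.snapshot('wrist');S=r.snapshot('side');T=r.snapshot('top')
f=S['frame']
cv2.imwrite('pics/s9c.png',cv2.resize(f[150:180,300:335],None,fx=16,fy=16,interpolation=cv2.INTER_CUBIC))
def blue(f,x0,y0,x1,y1):
    g=f[y0:y1,x0:x1].astype(int); m=(g[...,0]-g[...,2]>18)&(g.max(2)<110)
    v,u=np.nonzero(m); print('blue n',len(u),u.mean()+x0,v.mean()+y0); return u.mean()+x0,v.mean()+y0
bw=blue(cv2.imread('pics/w9.png'),295,310,345,352); bs=blue(f,300,150,330,175)
def tri2(rays):
    A=np.zeros((3,3));b=np.zeros(3)
    for o,w in rays: M=np.eye(3)-np.outer(w,w);A+=M;b+=M@o
    X=np.linalg.solve(A,b); return X,[np.linalg.norm((np.eye(3)-np.outer(w,w))@(X-o)) for o,w in rays]
wr=lambda u,v: wray(W,p,Q,u,v)
print('lens',tri2([wr(*bw),ray(S,*bs)]))
sc=np.array([(172,205),(350,255),(470,135),(298,80)])/8-.5+[280.5,120.5]
tc=np.array([(155,325),(355,275),(318,95),(108,140)])/6+[190,130]
wc={0:(527,398),1:(158,398)}
P=[]
for i in range(4):
    rs=[ray(S,*sc[i]),ray(T,*tc[i])]
    if i in wc: rs.append(wr(270+wc[i][0]/7-.4,300+wc[i][1]/7-.4))
    X,e=tri2(rs); P.append(X); print(i,X,e)
P=np.array(P); y=P[0]-P[1]+P[3]-P[2]; print('yaw from y',np.arctan2(-y[0],y[1]))
```

```text
blue n 296 317.7939189189189 329.0371621621622
blue n 24 310.875 164.25
lens (array([0.7164, 0.0501, 0.313 ]), [np.float64(0.0003475653460451852), np.float64(0.00034756534604528513)])
0 [0.7207 0.0824 0.3439] [np.float64(0.001367510430413316), np.float64(0.0019987040673384287), np.float64(0.0010539343650883776)]
1 [0.7333 0.0228 0.3451] [np.float64(0.002637424486475752), np.float64(0.002535914726894902), np.float64(0.0007719339610359179)]
2 [0.7836 0.0312 0.3608] [np.float64(0.002461055491132672), np.float64(0.0024610554911329726)]
3 [0.7731 0.0915 0.3601] [np.float64(0.0005988989749579819), np.float64(0.0005988989749578002)]
yaw from y 0.1898140993931432
```

View pics/s9c.png

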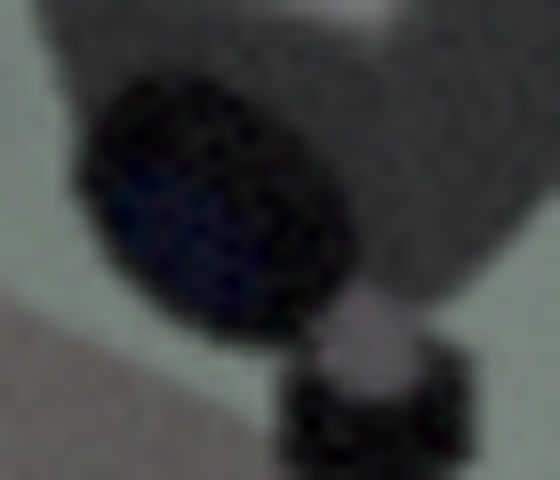

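```bash
python3 -c "
from go import *
plan([.494,-.0565,.22],down(.126))"
```

```text
pos [0.4576 0.0305 0.4076] to [ 0.494  -0.0565  0.22  ] | shift units (current tool axes) [ 3.739  -3.3477  6.7355] | in target axes [-1.0061 -3.6359  7.5048] | turn units [-0.0068  0.1037 -0.0029] rows>= 6.735492347176351
```

Request:
move_arm --turn '[[-0.0011,0.0173,-0.0005],[-0.0011,0.0173,-0.0005],[-0.0011,0.0173,-0.0005],[-0.0011,0.0173,-0.0005],[-0.0011,0.0173,-0.0005],[-0.0011,0.0173,-0.0005],[0,0,0],[0,0,0],[0,0,0],[0,0,0]]' --dp '[[0,0,0],[0,0,0],[0,0,0],[0,0,0],[0,0,0],[0,0,0],[-0.3,-0.9,1],[-0.3,-0.9,1],[-0.2,-0.9,1],[-0.2,-0.9,1]]' --jaw '[-0.45,-0.45,-0.45,-0.45,-0.45,-0.45,-0.45,-0.45,-0.45,-0.45]'

```text
clock: 12.63
tool_pos: [0.5073, -0.0653, 0.3129]
eef_rot: [-0.054, 0.997, -0.008, 0.053]
contact_force: [0.9, 0.1, 0.4]
opening: 0.726
```

Request:
move_arm --turn '[[0,0,0],[0,0,0],[0,0,0],[0,0,0],[0,0,0],[0,0,0]]' --dp '[[0,0,1],[0,0,1],[0,0,1],[0,0,0.5],[0,0,0],[0,0,0]]' --jaw '[-0.45,-0.45,-0.45,-0.45,-0.45,-0.45]'

```text
clock: 13.13
tool_pos: [0.5158, -0.0664, 0.2268]
eef_rot: [-0.053, 0.997, -0.01, 0.053]
contact_force: [-0.6, 0.8, 1.4]
opening: 0.724
```

```bash
python3 -c "
from go import *
plan([.494,-.0565,.064],down(.126));p,Q=pose();d=snap('wrist','w10')
f=d['frame'][150:330,230:430];cv2.imwrite('pics/w10c.png',cv2.resize(f,None,fx=3.3,fy=3.3,interpolation=cv2.INTER_CUBIC))"
```

```text
pos [ 0.5158 -0.0664  0.2268] to [ 0.494  -0.0565  0.064 ] | shift units (current tool axes) [1.4973 0.6447 6.3773] | in target axes [0.8156 0.5011 6.5124] | turn units [-0.0041  0.0166 -0.003 ] rows>= 6.3772742952379025
```

View pics/w10.png

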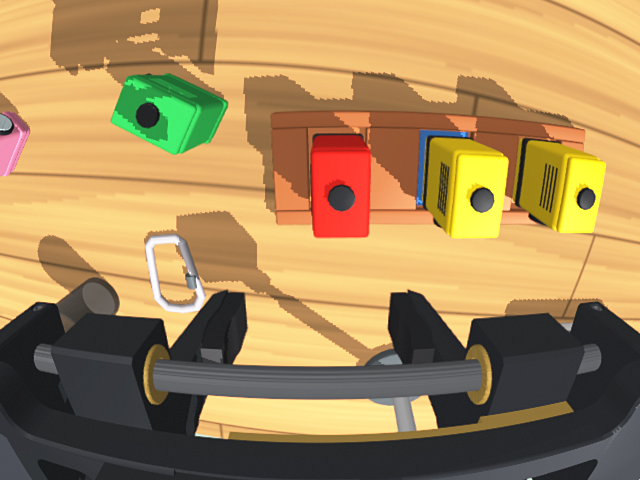

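View pics/w10c.png

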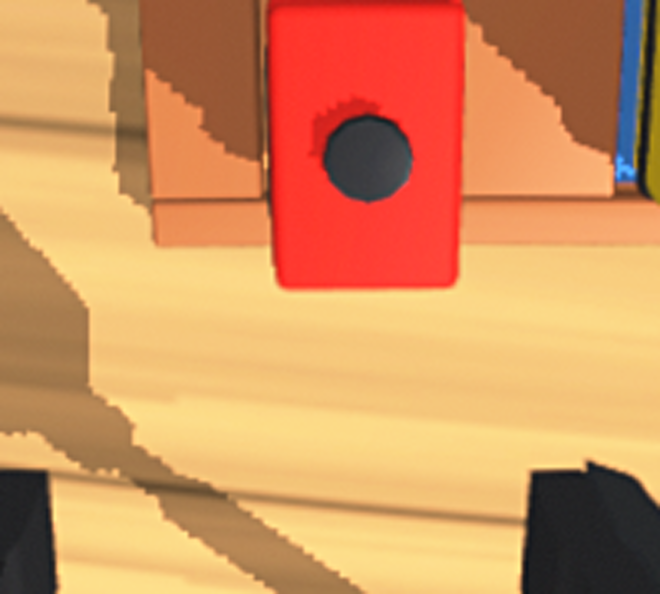

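Request:
move_arm --turn '[[-0.0041,0.0166,-0.003],[0,0,0],[0,0,0],[0,0,0]]' --dp '[[0,0,0],[0.82,0.5,0.3],[0,0,0],[0,0,0]]' --jaw '[-0.45,-0.45,-0.45,-0.45]'

```text
clock: 13.52
tool_pos: [0.4938, -0.0569, 0.2208]
eef_rot: [-0.063, 0.998, -0.001, 0.001]
contact_force: [0.9, 0.1, -0.3]
opening: 0.723
```

```bash
python3 -c "
from go import *
plan([.494,-.0565,.064],down(.126));p,Q=pose();d=snap('wrist','w11');print(p,Q.as_quat())
plan([.494,-.0565,.064],down(.126))
f=d['frame'][150:330,230:430];cv2.imwrite('pics/w11c.png',cv2.resize(f,None,fx=3,fy=3,interpolation=cv2.INTER_CUBIC))"
```

```text
pos [ 0.4938 -0.0569  0.2208] to [ 0.494  -0.0565  0.064 ] | shift units (current tool axes) [0.003  0.0269 6.2727] | in target axes [-0.0112  0.0146  6.2727] | turn units [-0.0003  0.0004  0.0001] rows>= 6.272665782754637
[ 0.4938 -0.0569  0.2208] [-0.0633  0.998  -0.0009  0.0012]
pos [ 0.4941 -0.0573  0.2209] to [ 0.494  -0.0565  0.064 ] | shift units (current tool axes) [0.0193 0.0471 6.274 ] | in target axes [0.0008 0.0317 6.2741] | turn units [-0.0004  0.0005  0.    ] rows>= 6.273977810598153
```

View pics/w11c.png

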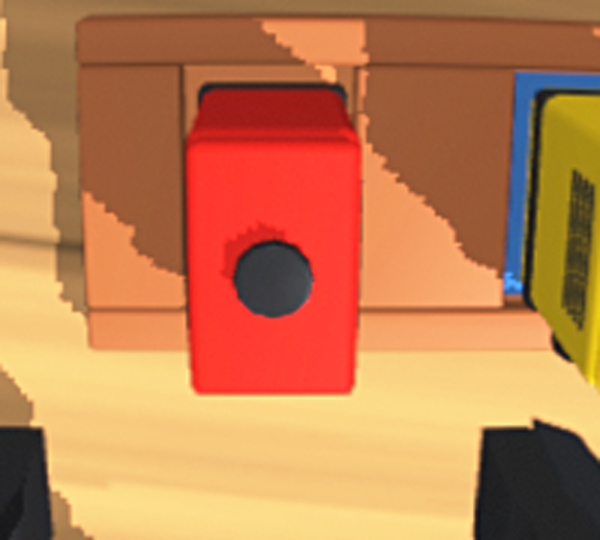

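Run:
```python
from go import *
p,Q=np.array([.4938,-.0569,.2208]),R.from_quat([-.0633,.998,-.0009,.0012]); d=r.snapshot('wrist')
g=lambda u,v,z: wplane(d,p,Q,u/3+229.7,v/3+149.7,z)
print('button',g(273,279,.114))
P=np.array([g(*a,.103) for a in[(187,138),(360,138),(355,394),(192,394)]]); print(P,P.mean(0)); a=P[3]-P[0];b=P[2]-P[1];print(np.arctan2(a[1],a[0]),np.arctan2(b[1],b[0]),np.linalg.norm(a))
plan([.494,-.0565,.064],down(.126))
```

```text
button [ 0.4961 -0.0556  0.114 ]
[[ 0.467  -0.0802  0.103 ]
 [ 0.4617 -0.0389  0.103 ]
 [ 0.5278 -0.0301  0.103 ]
 [ 0.5331 -0.0718  0.103 ]] [ 0.4974 -0.0552  0.103 ]
0.12568603985029464 0.133139961914226 0.06667192288328165
pos [ 0.4943 -0.0575  0.2208] to [ 0.494  -0.0565  0.064 ] | shift units (current tool axes) [0.025  0.0575 6.2724] | in target axes [0.0055 0.0402 6.2726] | turn units [-0.0004  0.0005 -0.    ] rows>= 6.272432066424949
```

Request:
move_arm --turn '[[-0.0004,0.0005,0],[0,0,0],[0,0,0],[0,0,0],[0,0,0],[0,0,0],[0,0,0],[0,0,0],[0,0,0],[0,0,0]]' --dp '[[-0.09,0.07,0.6],[0,0,1],[0,0,1],[0,0,1],[0,0,1],[0,0,0.8],[0,0,0.5],[0,0,0.37],[0,0,0],[0,0,0]]' --jaw '[-0.45,-0.45,-0.45,-0.45,-0.45,-0.45,-0.45,-0.45,-0.45,-0.45]'

```text
clock: 14.45
tool_pos: [0.4961, -0.0554, 0.0636]
eef_rot: [-0.063, 0.998, -0.0, -0.001]
contact_force: [0.4, -0.5, 0.3]
opening: 0.728
```

```bash
python3 -c "
from go import *
plan([.496,-.056,.064],down(.126));snap('wrist','w12')"
```

```text
pos [ 0.4961 -0.0554  0.0636] to [ 0.496 -0.056  0.064] | shift units (current tool axes) [ 0.008  -0.0212 -0.0174] | in target axes [ 0.008  -0.0212 -0.0174] | turn units [-0.     -0.0002 -0.0001] rows>= 0.021210295342231313
```

View pics/w12.png

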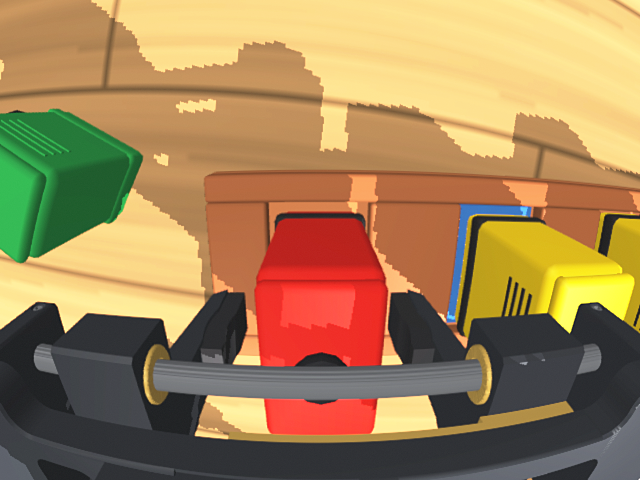

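Red lantern centred between the fingers (columns 257–386, fingers at 245 and 390). I'll close on it with a firmer grip and lift.

Request:
move_arm --turn '[[0,0,0],[0,0,0],[0,0,0],[0,0,0],[0,0,0],[0,0,0]]' --dp '[[0,0,0],[0,0,0],[0,0,0],[0,0,0],[0,0,0],[0,0,0]]' --jaw '[1,1,1,1,1,1]' --newtons 35

```text
clock: 15.0
tool_pos: [0.4962, -0.055, 0.0639]
eef_rot: [-0.063, 0.998, 0.0, -0.0]
contact_force: [-1.0, 2.0, 5.7]
opening: 0.498
```

Request:
move_arm --turn '[[0,0,0],[0,0,0],[0,0,0],[0,0,0],[0,0,0],[0,0,0],[0,0,0],[0,0,0]]' --dp '[[0,0,-0.2],[0,0,-0.5],[0,0,-1],[0,0,-1],[0,0,-1],[0,0,-1],[0,0,-1],[0,0,-0.3]]' --jaw '[1,1,1,1,1,1,1,1]'

```text
clock: 15.67
tool_pos: [0.4971, -0.0555, 0.2162]
eef_rot: [-0.062, 0.998, -0.0, 0.001]
contact_force: [0.3, -0.4, -3.4]
opening: 0.495
```

Run:
```python
from go import *
yaw,pit=.18,.295
Rt=down(yaw,pit); L=R.from_euler('ZY',[yaw,-pit]); x,y,z=L.as_matrix().T
lens=np.array([.7164,.0501,.313]); F=lens-.14*x; O=F-.04*x-.045*z; TCP=O+.0535*z
print('focus',F,'origin',O,'TCP',TCP)
plan(TCP,Rt); plan(TCP-.05*x,Rt)
S=snap('side','s13')
```

```text
focus [0.5846 0.0261 0.2723] origin [0.5598 0.0216 0.2176] TCP [0.5445 0.0188 0.2688]
pos [ 0.4971 -0.0555  0.2162] to [0.5445 0.0188 0.2688] | shift units (current tool axes) [-2.2597  2.711  -2.1003] | in target axes [-2.9078  2.5847 -1.3157] | turn units [-0.0014 -0.0465 -0.0087] rows>= 2.7109842131897715
pos [ 0.4971 -0.0555  0.2162] to [0.4975 0.0103 0.2543] | shift units (current tool axes) [-0.3474  2.6063 -1.524 ] | in target axes [-0.9078  2.5847 -1.3157] | turn units [-0.0014 -0.0465 -0.0087] rows>= 2.6062819418694376
```

View pics/s13.png

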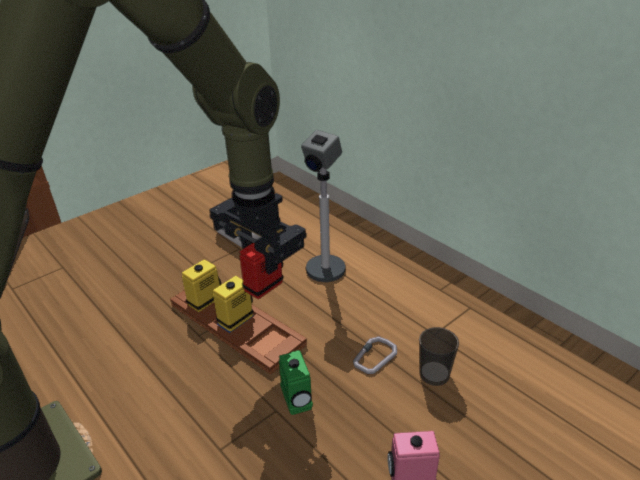

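Request:
move_arm --turn '[[-0.0005,-0.0155,-0.0029],[-0.0005,-0.0155,-0.0029],[-0.0004,-0.0155,-0.0029],[0,0,0],[0,0,0],[0,0,0],[0,0,0],[0,0,0]]' --dp '[[0,0,0],[0,0,0],[0,0,0],[-0.2,0.8,-0.4],[-0.3,0.8,-0.4],[-0.3,0.6,-0.4],[-0.1,0.38,-0.1],[0,0,0]]' --jaw '[1,1,1,1,1,1,1,1]'

```text
clock: 16.38
tool_pos: [0.496, 0.0129, 0.2506]
eef_rot: [-0.091, 0.985, 0.014, 0.144]
contact_force: [0.2, 0.7, -4.1]
opening: 0.498
```

Run:
```python
from go import *
plan([.5445,.0188,.2688],down(.18,.295))
S=snap('side','s14');snap('top','t14');snap('wrist','w14')
```

```text
pos [0.496  0.0129 0.2506] to [0.5445 0.0188 0.2688] | shift units (current tool axes) [-2.0766 -0.1246 -0.1409] | in target axes [-2.0778 -0.1163 -0.1309] | turn units [ 0.0005 -0.0007  0.0007] rows>= 2.0766309016403572
```

View pics/s14.png

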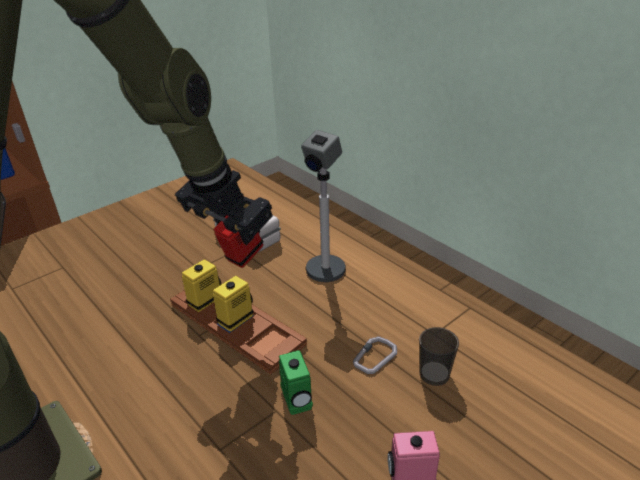

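View pics/w14.png

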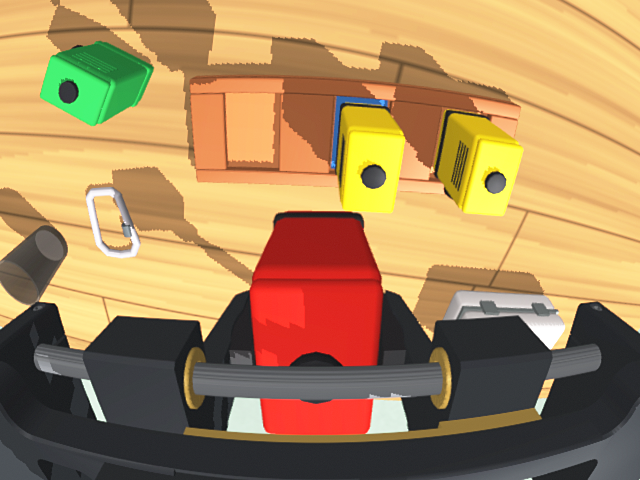

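Request:
move_arm --turn '[[0.0005,-0.0007,0.0007],[0,0,0],[0,0,0],[0,0,0],[0,0,0],[0,0,0],[0,0,0]]' --dp '[[-0.3,-0.12,-0.13],[-0.5,0,0],[-0.5,0,0],[-0.45,0,0],[-0.33,0,0],[0,0,0],[0,0,0]]' --jaw '[1,1,1,1,1,1,1]'

```text
clock: 17.12
tool_pos: [0.5449, 0.0151, 0.2687]
eef_rot: [-0.086, 0.985, 0.012, 0.146]
contact_force: [-0.1, 0.2, -3.3]
opening: 0.492
```

Run:
```python
from go import *
plan([.5445,.0188,.2688],down(.18,.295))
S=snap('side','s15');T=snap('top','t15');W=snap('wrist','w15')
p,Q=pose();L=Q*R.from_euler('y',np.pi);x,y,z=L.as_matrix().T
O=p-.0535*z; c=[O+L.apply([a,b,h]) for a in(-.035,.035) for b in(-.022,.022) for h in (0,)]+[O+L.apply([.04,0,.045])]
print(proj(S,c).round(1).tolist(), proj(T,c).round(1).tolist(),r.get_state()['qd'])
f=S['frame'].copy()
for q in proj(S,c): cv2.circle(f,tuple(int(round(t*4)) for t in q),6,(255,255,0),1,shift=2)
a=f[120:280,200:360]
cv2.imwrite('pics/s15c.png',cv2.resize(a,None,fx=3.7,fy=3.7,interpolation=cv2.INTER_CUBIC))
f=T['frame'];cv2.imwrite('pics/t15c.png',cv2.resize(f[130:330,160:360],None,fx=3,fy=3,interpolation=cv2.INTER_CUBIC))
```

```text
pos [0.5449 0.0151 0.2687] to [0.5445 0.0188 0.2688] | shift units (current tool axes) [-0.0099  0.1469  0.0001] | in target axes [-0.0107  0.1469  0.0005] | turn units [-0.0004 -0.0001 -0.0008] rows>= 0.14692648148034337
[[261.4, 251.3], [245.7, 243.8], [283.0, 228.0], [267.3, 221.1], [270.8, 207.9]] [[273.4, 290.6], [252.0, 294.9], [266.3, 257.5], [244.6, 261.9], [253.9, 262.8]] [-0.0044 -0.0021 -0.0013 -0.0029 -0.0004 -0.0013  0.0003]
```

View pics/s15c.png

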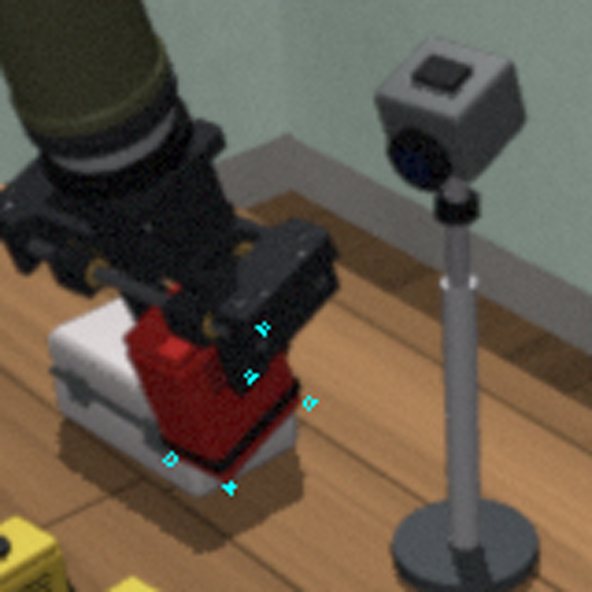

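View pics/w15.png

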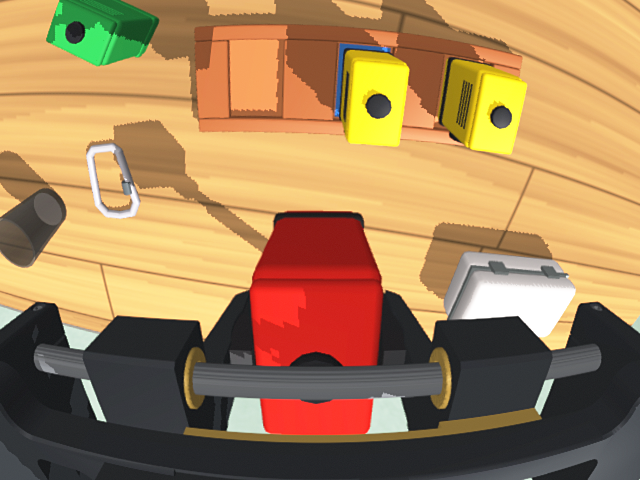

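View pics/t15c.png

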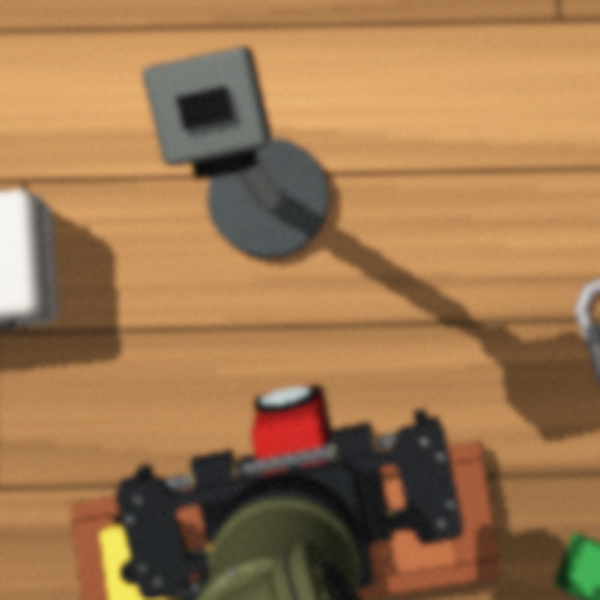

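Run:
```python
from go import *
S=r.snapshot('side');T=r.snapshot('top');p,Q=pose()
L=Q*R.from_euler('y',np.pi);x,y,z=L.as_matrix().T
O=p-.0535*z; print('model lens',O+L.apply([.04,0,.045]),'axes',x,y,z)
f=T['frame'][250:275,235:280].astype(int)
m=(f.min(2)>115)&(f[...,0]>=f[...,2]-5); v,u=np.nonzero(m); print(len(u),u.mean()+235,v.mean()+250)
for h in(.268,.2723,.277): print(plane(T,u.mean()+235,v.mean()+250,h))
print('cam lens in top',proj(T,[.7164,.0501,.313]),' side',proj(S,[.7164,.0501,.313]),'barrel front mid top px approx',160+225/3,130+172/3)
a=S['frame'][200:265,225:300]; cv2.imwrite('pics/s16c.png',cv2.resize(a,None,fx=9,fy=9,interpolation=cv2.INTER_CUBIC))
```

```text
model lens [0.5845 0.0228 0.2723] axes [0.9423 0.1674 0.2899] [-0.1745  0.9847 -0.0012] [-0.2857 -0.0495  0.957 ]
48 254.29166666666666 262.0833333333333
[0.5856 0.0222 0.268 ]
[0.5854 0.0218 0.2723]
[0.5851 0.0213 0.277 ]
cam lens in top [[235.5908 190.1959]]  side [[310.8572 164.0925]] barrel front mid top px approx 235.0 187.33333333333334
```

View pics/s16c.png

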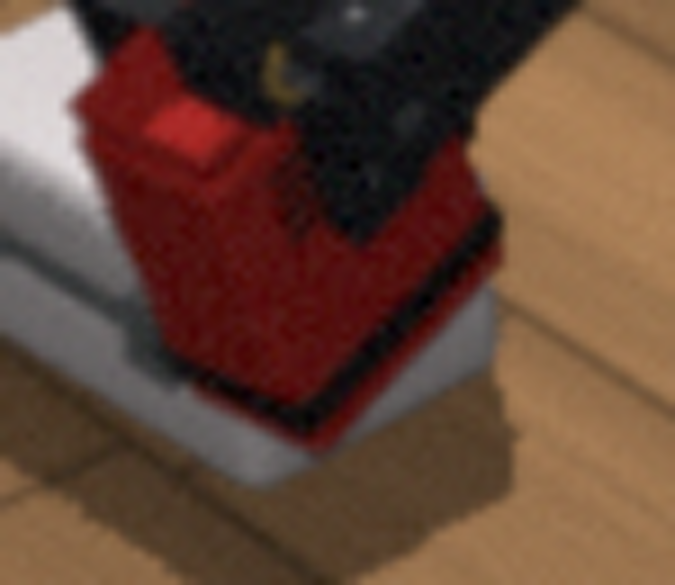

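Request:
move_arm --turn '[[-0.0004,-0.0001,-0.0008],[0,0,0],[0,0,0],[0,0,0],[0,0,0],[0,0,0],[0,0,0],[0,0,0]]' --dp '[[0,0.14,0],[0,0,0],[0,0,0],[0,0,0],[0,0,0],[0,0,0],[0,0,0],[0,0,0]]' --jaw '[1,1,1,1,1,1,1,1]'

```text
clock: 18.03
tool_pos: [0.5445, 0.0193, 0.2692]
eef_rot: [-0.089, 0.985, 0.013, 0.147]
contact_force: [0.7, 0.1, -3.9]
opening: 0.493
```

Run:
```python
from go import *
plan([.5445,.0188,.2688],down(.18,.295))
p,Q=pose(); W=snap('wrist','w17'); s=r.get_state(); print(s['contact_force'],s['opening'],s['clock'],np.abs(s['qd']).max())
plan([.5445,.0188,.2688],down(.18,.295))
# spare & row buttons in world
hs=cv2.cvtColor(W['frame'],cv2.COLOR_BGR2HSV)
cs,_=cv2.findContours(cv2.inRange(hs,(0,0,0),(179,255,70)),0,2)
for c in cs:
    m=cv2.moments(c)
    if 150<m['m00']<900:
        u,v=m['m10']/m['m00'],m['m01']/m['m00']; print(u,v,m['m00'],wplane(W,p,Q,u,v,.115))
```

```text
pos [0.5445 0.0193 0.2692] to [0.5445 0.0188 0.2688] | shift units (current tool axes) [ 0.0075 -0.0211  0.0126] | in target axes [ 0.0075 -0.0211  0.0126] | turn units [0.     0.0001 0.0002] rows>= 0.02110675572143942
[ 0.5616  0.0167 -3.6764] 0.4966493730208649 18.0833 0.0013675914148259553
pos [0.5445 0.0193 0.2692] to [0.5445 0.0188 0.2688] | shift units (current tool axes) [ 0.0076 -0.0201  0.0132] | in target axes [ 0.0076 -0.0201  0.0132] | turn units [0.     0.0001 0.0001] rows>= 0.02008452167255098
571.7870220786214 471.90764674205707 619.0 [1.3453 0.9962 0.115 ]
315.20918949771686 361.62214611872145 584.0 [0.7819 0.059  0.115 ]
319.08292945611197 215.2891760904685 309.5 [0.5851 0.027  0.115 ]
31.443298969072163 225.5938144329897 727.5 [ 0.6462 -0.2749  0.115 ]
370.3327348892878 101.61041292639138 278.5 [0.4823 0.0462 0.115 ]
71.5016891891892 29.37837837837838 296.0 [ 0.4474 -0.1963  0.115 ]
```

View pics/w17.png

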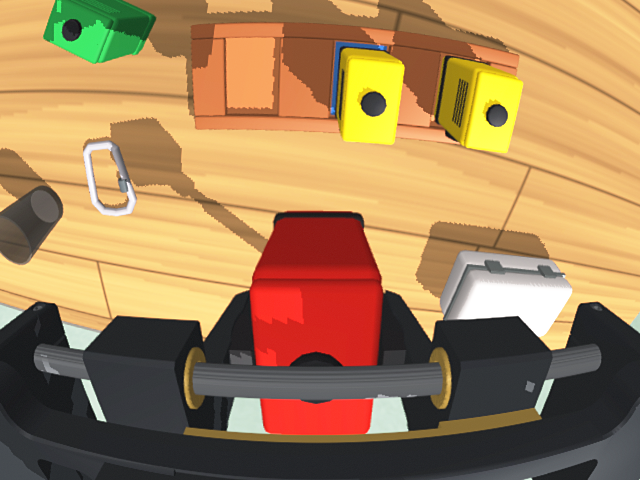

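The picture shows the spare standing in the middle pocket: its button at (370,102) gives (0.482, 0.046), with the pad at (0.484, 0.0475). The red lantern is held steady (252–380, 213–432) and the bystanders haven't moved. Handing in.

```bash
python3 -c "
from plant import r
print(r.finish_job())"
```

```text
the job is handed in; nothing more can be done
None
```

I set the spare yellow lantern down on the blue pad, lens facing the same way as its neighbours, and let it go. I then lifted the red lantern out of the row and handed the job in while holding it in front of the camera, at about 18 s on the robot's clock. `r.finish_job()` gives no verdict, so the figures below are only my own measurements.

- **Spare lantern:** in the last wrist picture its button was about 2–3 mm from the pad centre. It stood upright and unheld.
- **Red lantern:** the tool was within 1 mm and 0.002 rad of my target pose, gripping at 35 N, with joint speeds below 0.002 rad/s.
- **Target pose:** I took the camera lens at (0.716, 0.050, 0.313), yaw 0.18 and pitch 0.295 rad, from the side and wrist views. The corners of the camera body gave a pitch of 0.289.
- **Row lantern, mask case, tumbler, carabiner and camera:** by eye, the last pictures show none of them shifted. I did not measure this.

**Small disagreements:**
- The camera lens front appears about 3 pixels (roughly 5 mm) further out in the top view than my estimate.
- The lower corner of the red lantern in the side view was about 2 pixels (3 mm) off its expected place, and its lower edge was tilted about 0.04 rad. I measured these just before a last 4 mm sideways correction and did not repeat them.

All of these are well within the tolerances of 25 mm and 0.2 rad.

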